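Weigh a wheel disc

ROBOT

A 7-joint arm with a two-finger parallel gripper is mounted at the origin on the work surface. World frame = base frame: x ahead of the robot, y to its left, z up, the work surface at z = 0. Lengths are in m, angles in degrees, forces in N, time in s.
With the tool pointing down it reaches from about 0.425 to 0.95 m from the base axis. Payload 4.7 kg.
Tool frame: the origin (TCP) lies at the very end of the fingers, on their centre line; the grasp point (between the pads) lies 19 mm behind it (arm.pinch_z is the z of the grasp point in the tool frame, in m); z points along the fingers, y is the direction in which the jaws open and shut (so a half turn about z gives the same grasp; the last joint's range is limited). The gripper opens to 85 mm and grips with 20 to 120 N. Pads are 22 mm wide; open, the fingers measure 114 mm over their backs; the gripper's body (76 mm by 85 mm) begins 54 mm behind the grasp point. The pads swing forward as they close: fully open they stand 13 mm farther back than shut.
Start: joints at [-78.26, 26.849, -2.785, 87.806, 1.381, 65.374, -4.715], TCP at [0.156, 0.657, 0.231] pointing down, gripper open.
Joint ranges: [-148.3, 148.3], [-19.14, 114.17], [-79.39, 73.82], [5.75, 140.21], [-59.74, 239.74], [12.07, 113.84], [-152.46, 152.46]. Speed limits (degrees/s): [147.25, 147.25, 180, 180, 180, 180, 180].

INTERFACE

Orientations are given as a 3x3 rotation matrix whose columns are the frame's x, y, z axes.
In Python, from plant import arm, camera gives the robot as it stands. The module is installed in compiled form; this text tells all that it offers.
- The arm moves only by the tool step_arm, never from a script. Its argument "steps" is a list that holds one entry, the list of rows, each a list of 6 numbers: the shift along the tool's x, y, z in mm, then the turn, a rotation vector about the tool's x, y, z in rad. A call has 1 to 12 rows; each row shifts and turns the pose as measured when the row begins, along the tool's axes as they then stand; what a row does not reach is not made up. A row lasts 1/8 s, in which the tool goes at most 62.5 mm and 10.7 degrees, less where a joint would pass 70% of its speed; a pose out of reach is approached as far as the arm can. A call is refused whole if a number of a shift passes 62.5 or a number of a turn 0.188, either way. A call with a gripper value outside its range is refused whole. "jaw" is the closure, from -1 (fully open) to 1 (shut), so that 0 is half open, set as the call begins (left out, the last holds). The fingers move at their own pace and stop on an object; the grip force is fixed at half the most. Time passes only in rows, so rows that do not move let the fingers close. It gives the time, the measured TCP pose, the force and the opening at its end, in the units of the state.
- arm.state(): the state, without advancing time (a new reading comes with each control period).
- camera(name): name is "side" or "top" or "wrist"; returns a dict with "img" (480x640x3 uint8, red, green, blue), "depth" (480x640 float32, m along the optical axis (not along the pixel's ray), 0 where there is no reading), "fx", "fy", "cx", "cy" (pixels), "k1" (the pictures are not rectified: a ray, as slopes to the right and down, at radius r is drawn at 1 + k1 r^2 times it, then the intrinsics apply), "world_from_camera" (4x4, takes a point from camera to world coordinates). Camera axes: x right, y down, z forward; pixel columns grow to the right and rows downward; lengths in m; the calibration is good to about 2 mm. A picture is of the moment at which its call begins.
- arm.sign_off(): hands the job in, once; it reports no verdict.
The state is a dict: "t": time; "joint_pos": joint angles; "qd": joint speeds; "joint_torque": joint torques, N m; "eef_pos": TCP position; "tcp_rot": TCP orientation; "contact_force": force on the tool from outside, world axes, zero at the start; "ft_torque": the same for the moment, N m; "finger_gap": opening from 0.0 (shut) to 1.0 (fully open).
Only numpy, scipy, OpenCV 4.12 (cv2) and the standard library are available. Lean on these libraries where they do the work, as an engineer would, in place of code of your own. Each camera call takes 0.05 s, during which the arm holds its last target.

TASK

The aluminium wheel disc was put down carelessly on the bench scale and its edge hangs over the pan. Centre it gently on the pan so that no edge overhangs and let go, then press the scale's round key fully down to store the weight, leaving the disc centred. Do not strain the scale or disturb the other things on the bench.

Things in the scene. Friction and masses are not known exactly. Their poses are not given: they have to be found in the camera images.
- disc_center (a point): centre (half-way up) of the loose wheel disc: flat plain aluminium, 120 mm diameter, 18 mm thick, about 0.5 kg, smooth straight rim, no boss; too wide for most grippers, so slide it by its rim. z is its upright axis. Its friction on the pan and exact mass vary: it takes about 2 to 4.5 N to slide it.
- pan_home (a point): middle of the top face of the scale's round steel pan (128 mm diameter, 66 mm above the bench) WHILE NOTHING PUSHES IT SIDEWAYS; point fixed to the housing. The pan floats on soft rubber studs: a sideways push carries it and the disc along 2.5 mm per newton (400 N/m, any way, at most 13 mm) before the disc slips, and it springs back here, disc and all, when let go. The shifted pan is not measured.
- scale: the bench scale, fixed. Origin on the bench under the middle of the pan, z up. Grey housing, top 40 mm above the bench, reaches 85 mm from the origin in its +x, -x, +y and -y; the lower control deck with display and keys (top 32 mm above the bench) goes on in -x to 155 mm. The pan (4 mm thick) stands clear above the housing.
- key_top (a point): middle of the top of the scale's round key (21 mm diameter, white), 41.5 mm above the bench at rest, on the control deck beside the display at x = -106, y = -48 mm from the pan's middle; it stands 9 mm above the deck. The two small square keys beside it are not used. Travels down 6 mm.
- store_key (a joint): travel of the round key, 0 = up, 0.006 m = fully down; spring, 1.5 N to start it, 5 N to hold it fully down.
- check_weight: bystander: steel check weight with a knob, 38 mm diameter, 55 mm tall; origin at the centre of its underside.
- small_hub: bystander: small aluminium hub, 68 mm diameter, 18 mm tall; origin at the centre of its underside.
- screwdriver: bystander: screwdriver lying on the bench, 190 mm long along its x.
- tape_roll: bystander: roll of tape lying flat, 84 mm diameter, 24 mm tall; origin at the centre of its underside.
- gearmotor: bystander: small gear motor lying on its mounting foot, about 105 mm long along its x, 37 mm diameter; origin at the bench.
- tyred_wheel: bystander: rubber-tyred wheel lying flat, 160 mm diameter, 38 mm thick with an axle stub to 62 mm; origin at the bench.
- multimeter: bystander: black multimeter lying flat, 150 by 78 by 34 mm; origin at the centre of its underside.
There are look-alikes about, which are no part of the job. What is shaped like the part that bears disc_center but brown or pink is not meant.

How it is judged:
By the outcome, as a careful person would: the job done as asked, in the order asked, and still so for the second after the job is handed in, with the robot touching nothing.
It also fails if it takes over 67 s, if anything falls off the work surface, if the arm or the gripper's body presses on something with over 40 N, if the wrist force passes 120 N, or if a joint passes its speed limit or range.

## Working session

There is one attempt and no reset: what is moved stays moved. The work goes in short steps, Python scripts to look and compute and a tool call to move; the robot and the scene stay as the last step left them, time stands still between calls to the robot, and variables do not carry over. Pictures are saved under pics/ and viewed, and the job is handed in when it is done.

Besides the shell and the picture viewer there is one more tool, called after "Emit:" by a JSON object that holds its "op" and its "data", one argument or row to a line. step_arm: Moves the arm, as the interface text tells. Its arguments: {"type":"object","properties":{"steps":{"type":"array","items":{"type":"array","items":{"type":"array","items":{"type":"number"}}}},"jaw":{"type":"number"}},"required":["steps"]}

```bash
mkdir -p pics; python3 - <<'E'
from plant import arm,camera
import cv2,numpy as np,pickle
for n in("side","top"):
    c=camera(n); pickle.dump(c,open(f"{n}0.pkl","wb"))
    cv2.imwrite(f"pics/{n}0.png",c["img"][:,:,::-1])
    print(n,c["fx"],c["fy"],c["cx"],c["cy"],c["k1"],c["world_from_camera"].round(4).tolist())
s=arm.state();print(s["t"],s["eef_pos"],s["tcp_rot"],s["contact_force"],s["finger_gap"])
E
```

```text
side 522.7220631928434 522.7220631928434 322.46766643845416 235.05372819618213 -0.14210018803867344 [[0.9405, -0.2146, 0.2633, 0.2866], [-0.3394, -0.6258, 0.7023, -0.7492], [0.0141, -0.7499, -0.6614, 0.8241], [0.0, 0.0, 0.0, 1.0]]
top 554.7213689715708 554.7213689715708 319.7087384054546 247.43295181309622 -0.15180338514701558 [[0.0073, -0.9855, 0.1693, 0.326], [-1.0, -0.0062, 0.0074, 0.0075], [-0.0063, -0.1693, -0.9855, 1.528], [0.0, 0.0, 0.0, 1.0]]
0.1 [0.15624684 0.65614895 0.2303704 ] [[-9.72802471e-01  2.31636011e-01 -3.32849076e-04]
 [ 2.31636241e-01  9.72801036e-01 -1.67224331e-03]
 [-6.35558443e-05 -1.70386234e-03 -9.99998546e-01]] [ 0.97662201 -0.52473471 -0.26042429] 0.9994871334041676
```

View pics/side0.png

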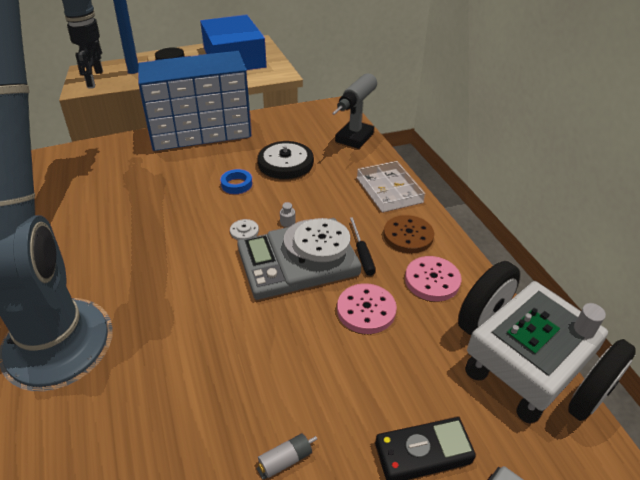

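View pics/top0.png

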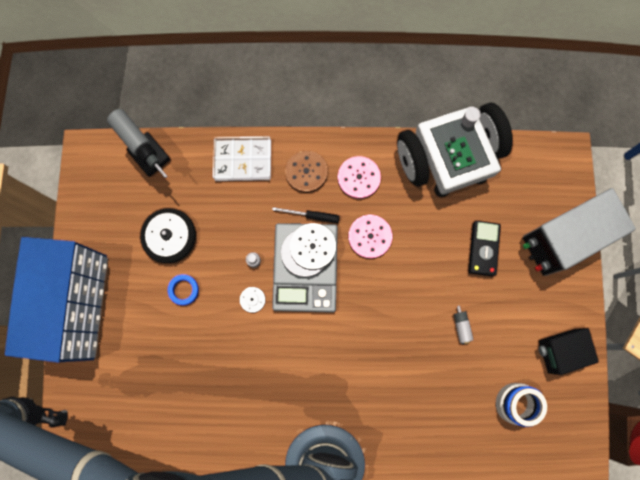

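The aluminium disc on the scale is at top px (312,246) and side px (322,238). Look-alikes in the top view:
- brown disc (306,171)
- pink discs (360,177) and (370,236)
- small hub (252,299)
- tyred wheel (167,236)

Only the white/aluminium disc on the pan fits the description. Next is a close crop to check that, and a measurement.

```bash
cat > h.py <<'E'
import numpy as np,cv2,pickle
def rays(c,uv):
    uv=np.asarray(uv,float).reshape(-1,1,2)
    K=np.array([[c["fx"],0,c["cx"]],[0,c["fy"],c["cy"]],[0,0,1]])
    p=cv2.undistortPointsIter(uv,K,np.array([c["k1"],0,0,0.]),None,None,(3,50,1e-10)).reshape(-1,2)
    T=c["world_from_camera"]; d=np.c_[p,np.ones(len(p))]@T[:3,:3].T
    return T[:3,3],d
def onz(c,uv,z):
    o,d=rays(c,uv); return o+d*((z-o[2])/d[:,2])[:,None]
def proj(c,P):
    T=c["world_from_camera"]; q=(np.asarray(P,float).reshape(-1,3)-T[:3,3])@T[:3,:3]
    x=q[:,:2]/q[:,2:]; r2=(x**2).sum(1,keepdims=True); x=x*(1+c["k1"]*r2)
    return x*c["fx"]+[c["cx"],c["cy"]]
def circ(P):
    A=np.c_[2*P[:,:2],np.ones(len(P))]; b=(P[:,:2]**2).sum(1)
    s=np.linalg.lstsq(A,b,rcond=None)[0]; return s[0],s[1],np.sqrt(s[2]+s[0]**2+s[1]**2)
E
python3 - <<'E'
import pickle,cv2,numpy as np
for n,(a,b,w,h) in {"top":(240,200,140,120),"side":(220,190,180,120)}.items():
    c=pickle.load(open(f"{n}0.pkl","rb"))
    im=c["img"][b:b+h,a:a+w,::-1]; k=5 if n=="top" else 4
    cv2.imwrite(f"pics/{n}crop.png",cv2.resize(im,None,fx=k,fy=k,interpolation=cv2.INTER_CUBIC))
E
```

```text
(no output)
```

View pics/topcrop.png

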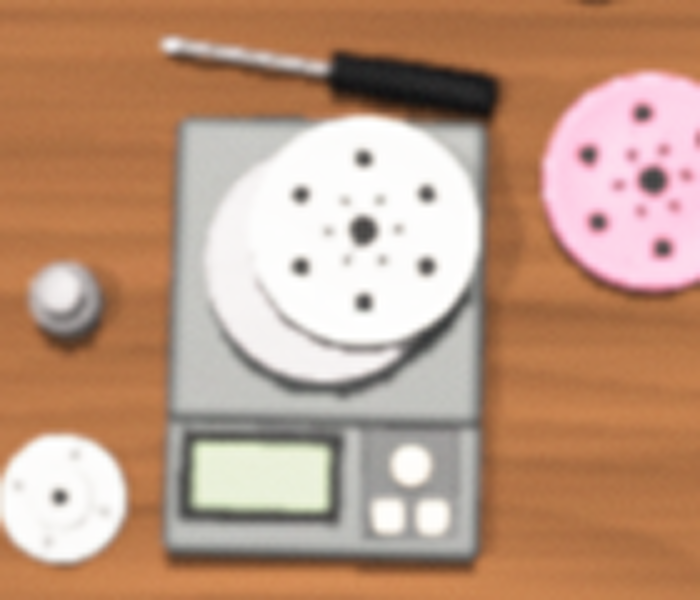

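View pics/sidecrop.png

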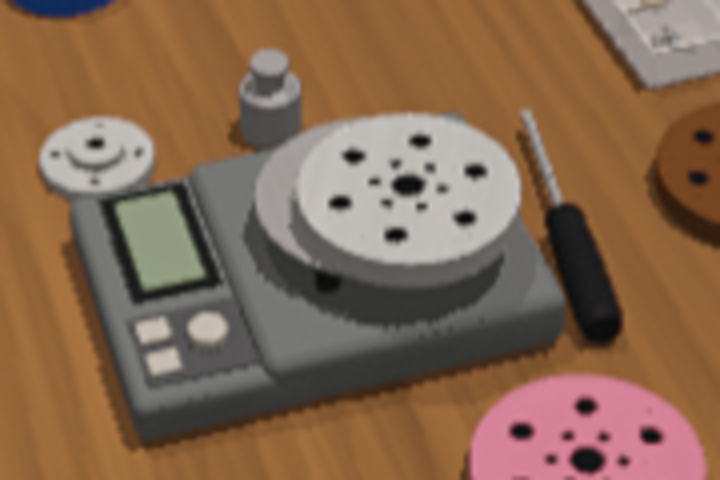

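```bash
cat >> h.py <<'E'
def radial(c,ctr,r,z,angs,win=0.012,sign=-1,ch=None):
    """edge points: along world radius at height z, strongest brightness drop (sign -1 = outward darker)"""
    g=c["img"].astype(np.float32).mean(2) if ch is None else c["img"][:,:,ch].astype(np.float32)
    out=[]
    rr=np.arange(r-win,r+win,0.0003)
    for a in angs:
        P=np.c_[ctr[0]+rr*np.cos(a),ctr[1]+rr*np.sin(a),np.full(len(rr),z)]
        uv=proj(c,P).astype(np.float32)
        v=cv2.remap(g,uv[:,0].reshape(1,-1),uv[:,1].reshape(1,-1),cv2.INTER_LINEAR)[0]
        v=cv2.GaussianBlur(v.reshape(1,-1),(0,0),3)[0]
        d=sign*np.gradient(v); i=d[5:-5].argmax()+5
        out.append((P[i,0],P[i,1],d[i],a))
    return np.array(out)
def robust(P,R=None):
    from scipy.optimize import least_squares
    c0=circ(P)
    if R: f=lambda x:np.hypot(P[:,0]-x[0],P[:,1]-x[1])-R; x0=c0[:2]
    else: f=lambda x:np.hypot(P[:,0]-x[0],P[:,1]-x[1])-x[2]; x0=c0
    s=least_squares(f,x0,loss="soft_l1",f_scale=0.001); return s.x,np.abs(f(s.x))
E
python3 - <<'E'
from h import *
A=np.radians(np.arange(0,360,5))
t=pickle.load(open("top0.pkl","rb"));s=pickle.load(open("side0.pkl","rb"))
uvt=lambda X,Y:((X+.5)/5-.5+240,(Y+.5)/5-.5+200)
uvs=lambda X,Y:((X+.5)/4-.5+220,(Y+.5)/4-.5+190)
dt=onz(t,[uvt(363,231)],.084)[0]; ds=onz(s,[uvs(408,185)],.084)[0]
print("disc hole top",dt.round(4),"side",ds.round(4))
kt=onz(t,[uvt(411,466)],.0415)[0]; ks=onz(s,[uvs(208,328)],.0415)[0]
print("key",kt.round(4),ks.round(4))
for n,c,d in(("top",t,dt),("side",s,ds)):
    P=radial(c,d,.06,.084,A); x,e=robust(P); x2,e2=robust(P,.06); print(n,"disc rim",x.round(4),np.median(e).round(4),x2.round(4))
# corners z=.04
cor=onz(t,[uvt(180,120),uvt(485,122),uvt(168,415),uvt(480,420)],.04); print(cor.round(4))
cor=onz(t,[uvt(165,555),uvt(478,558)],.032); print(cor.round(4))
# depth checks
for c,p in((t,dt+[.02,0.01,0]),(s,ds+[.02,0.01,0])):
    u,v=proj(c,p)[0].round().astype(int); z=c["depth"][v,u]; T=c["world_from_camera"]
    o,d=rays(c,[(u,v)]); print("depth pt",(o+d[0]*z).round(4))
E
```

```text
disc hole top [0.5783 0.0383 0.084 ] side [0.5786 0.0347 0.084 ]
key [0.4578 0.0122 0.0415] [0.4579 0.0073 0.0415]
top disc rim [0.5798 0.0376 0.0615] 0.0004 [0.5797 0.0374]
side disc rim [0.5787 0.0347 0.0606] 0.0005 [0.5788 0.0346]
[[ 0.6472  0.1404  0.04  ]
 [ 0.6471 -0.0271  0.04  ]
 [ 0.4845  0.1435  0.04  ]
 [ 0.483  -0.0248  0.04  ]]
[[ 0.4095  0.1444  0.032 ]
 [ 0.4093 -0.0241  0.032 ]]
depth pt [0.5998 0.0497 0.0809]
depth pt [0.5987 0.0434 0.085 ]
```

```bash
python3 - <<'E'
from h import *
t=pickle.load(open("top0.pkl","rb"));s=pickle.load(open("side0.pkl","rb"))
for n,c,c0,rg in(("top",t,(.563,.058),(62,200)),("side",s,(.563,.055),(95,185))):
    A=np.radians(np.arange(*rg,4))
    for it in range(3):
        P=radial(c,c0,.064,.066,A,win=.010); x2,e2=robust(P,.064); c0=x2
    x,e=robust(P); print(n,"pan R fixed",x2.round(4),(e2*1e3).round(1),"free",x.round(4))
uvt=lambda X,Y:((X+.5)/5-.5+240,(Y+.5)/5-.5+200)
uvs=lambda X,Y:((X+.5)/4-.5+220,(Y+.5)/4-.5+190)
# key rim fit
for n,c,k in(("top",t,(.4578,.0122)),("side",s,(.4579,.0073))):
    P=radial(c,k,.0105,.0415,np.radians(np.arange(0,360,10)),win=.005);x,e=robust(P,.0105);print(n,"key",x.round(4))
# side-view housing corners
print(onz(s,[uvs(193,170),uvs(278,368),uvs(562,318)],.04).round(4))
print(onz(s,[uvs(72,200),uvs(140,430)],.032).round(4))
# straight edge fits top view: left/right edges of the housing z=.04
g=t["img"].astype(np.float32).mean(2)
E
```

```text
top pan R fixed [0.5647 0.0587] [0.5 0.2 0.1 0.8 0.1 0.5 0.8 0.5 0.5 0.5 0.7 0.1 1.  0.1 0.7 1.  0.7 0.7
 0.4 0.4 0.1 0.1 0.2 0.5 0.2 0.2 0.8 0.5 0.1 0.1 0.1 0.2 0.5 0.8 0.2] free [0.5656 0.0576 0.0651]
side pan R fixed [0.5653 0.0549] [0.2 0.2 0.5 0.1 0.4 0.4 0.4 0.2 0.5 0.5 0.1 0.2 0.7 0.4 0.2 0.1 0.4 0.4
 0.4 0.1 0.5 0.2 0.8] free [0.5666 0.0537 0.0656]
top key [0.4585 0.0125]
side key [0.4578 0.0083]
[[ 0.4844  0.1333  0.04  ]
 [ 0.4845 -0.0308  0.04  ]
 [ 0.6372 -0.0451  0.04  ]]
[[ 0.4145  0.1396  0.032 ]
 [ 0.4077 -0.0421  0.032 ]]
```

The crop confirms the choice: an aluminium/white disc with six holes and overhanging at lower right. The round key is at top px (322,293), with two square keys below it.

In both views the disc sits about 25 mm off the pan centre, towards +x and −y. The planned push direction is about 124° in world yaw. First I'll turn and rise.

Emit:
{"op": "step_arm", "data": {
  "steps": [
    [[0,0,-14,0,0,0.148],[0,0,-14,0,0,0.148],[0,0,-14,0,0,0.148],[0,0,-14,0,0,0.148],[0,0,-14,0,0,0.148]]
  ],
  "jaw": 0.05
}}

```text
t: 0.72
eef_pos: [0.1559, 0.6539, 0.2972]
tcp_rot: [[-0.542, 0.84, -0.003], [0.84, 0.542, -0.012], [-0.008, -0.009, -1.0]]
contact_force: [0.3, -0.1, 0.2]
finger_gap: 0.475
```

Emit:
{"op": "step_arm", "data": {
  "steps": [
    [[-55,1,0,0,0,0],[-55,1,0,0,0,0],[-55,1,0,0,0,0],[-55,1,0,0,0,0],[-55,1,0,0,0,0],[-55,1,0,0,0,0],[-55,1,0,0,0,0],[-55,1,0,0,0,0],[-55,1,0,0,0,0],[-55,1,0,0,0,0]]
  ]
}}

```text
t: 1.98
eef_pos: [0.4677, 0.1866, 0.2983]
tcp_rot: [[-0.55, 0.835, -0.005], [0.835, 0.55, -0.012], [-0.007, -0.011, -1.0]]
contact_force: [0.9, 0.9, -0.5]
finger_gap: 0.478
```

Emit:
{"op": "step_arm", "data": {
  "steps": [
    [[-48,2,20,-0.011,0.007,-0.01],[-48,2,20,0,0,0],[-48,2,20,0,0,0],[-48,2,20,0,0,0],[-48,2,20,0,0,0],[-48,1,20,0,0,0],[0,0,0,0,0,0]]
  ]
}}

```text
t: 2.85
eef_pos: [0.6419, -0.0584, 0.173]
tcp_rot: [[-0.555, 0.832, -0.002], [0.832, 0.555, -0.0], [0.001, -0.001, -1.0]]
contact_force: [-0.5, 1.0, -0.0]
finger_gap: 0.475
```

```bash
python3 - <<'E'
from plant import arm,camera
from h import *
for n in("wrist","side","top"):
    c=camera(n); pickle.dump(c,open(f"{n}1.pkl","wb"))
    cv2.imwrite(f"pics/{n}1.png",c["img"][:,:,::-1])
s=arm.state();print(s["t"],s["eef_pos"],s["tcp_rot"].round(4),s["contact_force"],s["finger_gap"])
E
```

```text
3.0 [ 0.64202688 -0.0525599   0.17512902] [[-0.5607  0.828   0.0013]
 [ 0.828   0.5607  0.004 ]
 [ 0.0026  0.0033 -1.    ]] [-0.40318162  0.33288831  0.36065264] 0.47779332472710123
```

View pics/wrist1.png

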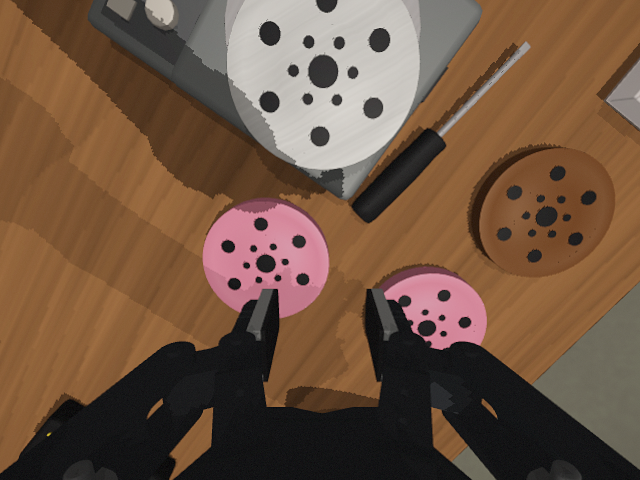

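View pics/side1.png

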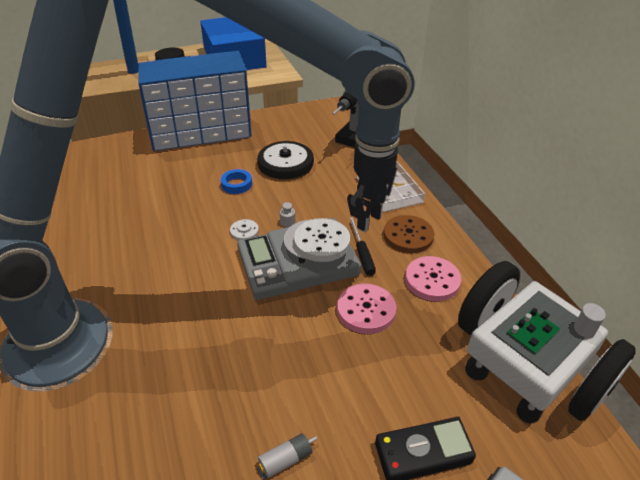

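The wrist view shows the disc's centre hole at (323,72) and the fingertips at about (272,292) and (372,292), with the pink discs well below them. Next I cross-check the positions in the wrist view.

```bash
python3 - <<'E'
from h import *
w=pickle.load(open("wrist1.pkl","rb"));print(w["fx"],w["cx"],w["cy"],w["k1"],w["world_from_camera"].round(4).tolist())
d=onz(w,[(323,71.5)],.084)[0];print("hole",d.round(4))
P=radial(w,d,.06,.084,np.radians(np.arange(270,340,4)),win=.008);x,e=robust(P,.06);print("rim",x.round(4),np.median(e))
k=onz(w,[(160,8)],.0415)[0];print("key",k.round(4))
# projected where fingertips expected (gap 40, tcp at / 4mm behind)
T=np.array([0.64202688,-0.0525599,0.17512902]);R=np.array([[-0.5607,.828,.0013],[.828,.5607,.004],[.0026,.0033,-1]])
for q in([.011,.0203,0],[.011,-.0203,0],[-.011,.0203,0],[-.011,-.0203,0],[.011,.0203,-.004],[0.011,-.0203,-.004]): print(q,proj(w,T+R@np.array(q)).round(1))
im=w["img"][260:400,180:460,::-1];cv2.imwrite("pics/wf.png",cv2.resize(im,None,fx=2.8,fy=2.8,interpolation=cv2.INTER_CUBIC))
E
```

```text
336.46695425613734 321.8186090681859 239.0888131112363 0.00689004329441098 [[0.8316, 0.5296, 0.1671, 0.5992], [0.5554, -0.7923, -0.2527, 0.0061], [-0.0014, 0.303, -0.953, 0.315], [0.0, 0.0, 0.0, 1.0]]
hole [0.5797 0.0361 0.084 ]
rim [0.5801 0.0372] 0.0004306596579496773
key [0.4593 0.0116 0.0415]
[0.011, 0.0203, 0] [[373.8 275.1]]
[0.011, -0.0203, 0] [[283.8 275.4]]
[-0.011, 0.0203, 0] [[371.9 318. ]]
[-0.011, -0.0203, 0] [[285.7 318.3]]
[0.011, 0.0203, -0.004] [[375.1 278.8]]
[0.011, -0.0203, -0.004] [[282.8 279.1]]
```

View pics/wf.png

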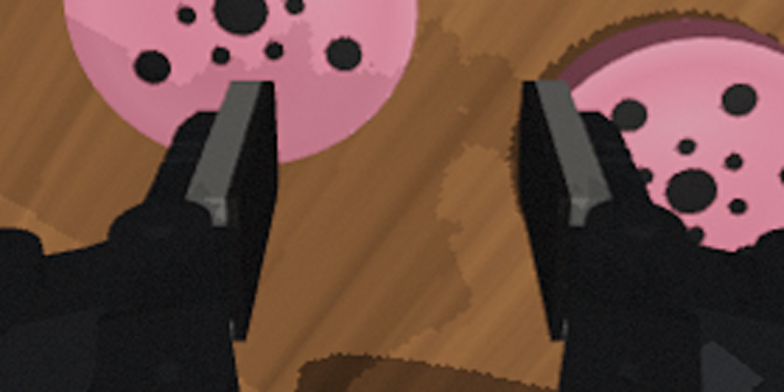

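```bash
python3 - <<'E'
from h import *
w=pickle.load(open("wrist1.pkl","rb"))
T=np.array([0.64202688,-0.0525599,0.17512902]);R=np.array([[-0.5607,.828,.0013],[.828,.5607,.004],[.0026,.0033,-1]])
for X,Y in((255,90),(255,110),(240,130),(220,170),(205,195),(540,90),(545,110),(560,150),(580,190)):
    u=(X+.5)/2.8-.5+180;v=(Y+.5)/2.8-.5+260
    z=w["depth"][int(round(v)),int(round(u))];o,d=rays(w,[(u,v)]);p=o+d[0]*z
    print((X,Y),z,(R.T@(p-T)*1e3).round(1))
E
```

```text
(255, 90) 0.14708558 [  6.2 -25.5  -6.8]
(255, 110) 0.14192358 [  5.7 -24.7 -12.4]
(240, 130) 0.13564925 [  6.  -25.8 -18.9]
(220, 170) 0.12606986 [  5.6 -26.8 -29.1]
(205, 195) 0.12014335 [  5.8 -27.6 -35.3]
(540, 90) 0.14748062 [ 5.8 19.1 -6.2]
(545, 110) 0.1416869 [  5.6  19.  -12.4]
(560, 150) 0.12965544 [  6.   19.2 -24.9]
(580, 190) 0.12112375 [  5.5  20.4 -34. ]
```

The wrist view agrees with the top and side views to about 2 mm. The finger geometry also checks out: front faces are +11 mm, inner pads ±20 mm, and tips about 5 mm behind the TCP at this opening. I'll lower the fingers beside the disc.

Emit:
{"op": "step_arm", "data": {
  "steps": [
    [[0,0,30,0,0,-0.014],[0,0,30,0,0,0],[0,0,30,0,0,0],[0,0,12,0,0,0],[0,0,3,0,0,0],[0,0,0,0,0,0]]
  ]
}}

```text
t: 3.75
eef_pos: [0.6445, -0.0407, 0.0742]
tcp_rot: [[-0.584, 0.812, 0.012], [0.812, 0.584, 0.011], [0.002, 0.016, -1.0]]
contact_force: [0.2, -0.2, 0.3]
finger_gap: 0.474
```

```bash
cat > st.py <<'E'
from plant import arm
import numpy as np,sys
s=arm.state();p=s["eef_pos"];R=s["tcp_rot"];print(s["t"],p.round(4),"yaw x",np.degrees(np.arctan2(R[1,0],R[0,0])).round(2),"tilt",R[:2,2].round(4),"F",s["contact_force"].round(2),"M",s["ft_torque"].round(2),s["finger_gap"])
E
python3 - <<'E'
import st
from plant import camera
from h import *
for n in("side","wrist"):
    c=camera(n);pickle.dump(c,open(f"{n}2.pkl","wb"))
    im=c["img"][:,:,::-1]
    if n=="side": im=cv2.resize(im[150:300,230:430],None,fx=4,fy=4,interpolation=cv2.INTER_CUBIC)
    cv2.imwrite(f"pics/{n}2.png",im)
s=st.arm.state();print(s["eef_pos"],s["contact_force"])
E
```

```text
3.75 [ 0.6445 -0.0407  0.0742] yaw x 125.74 tilt [0.0115 0.011 ] F [ 0.23 -0.24  0.34] M [ 0.02 -0.   -0.  ] 0.47415193509531445
[ 0.64482408 -0.04109019  0.07450699] [ 0.01886343  0.21364592 -0.65133844]
```

View pics/side2.png

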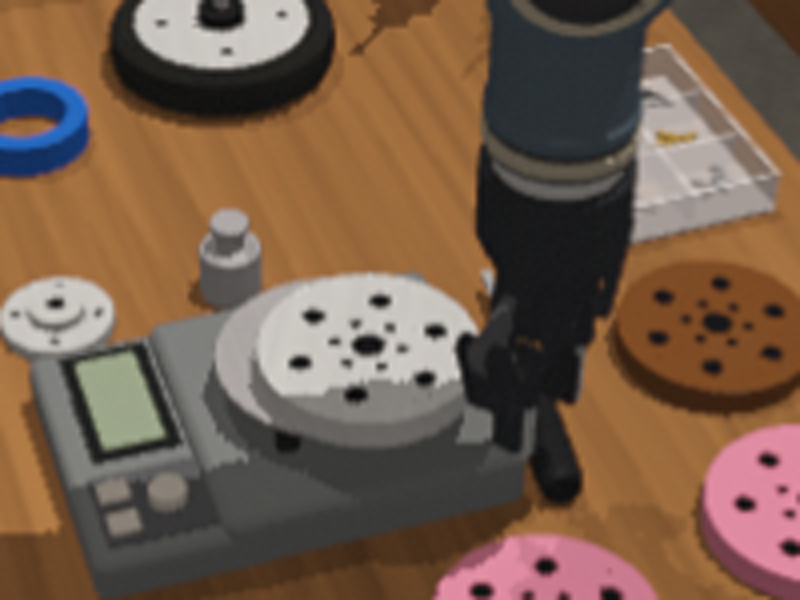

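View pics/wrist2.png

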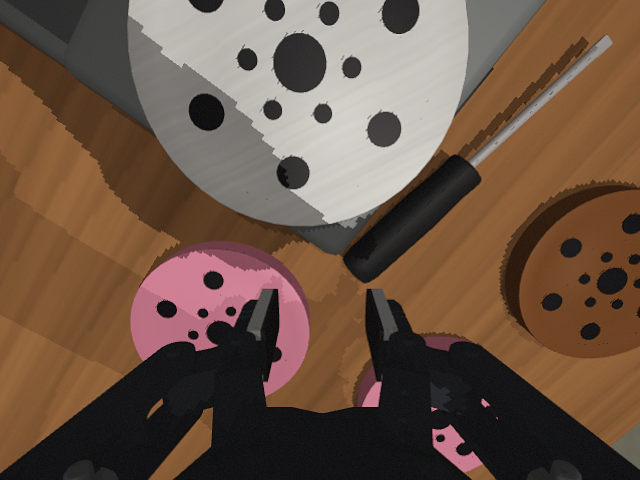

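Emit:
{"op": "step_arm", "data": {
  "steps": [
    [[0,-5,3,0.016,-0.002,0.014],[0,-4,3,0,0,0],[0,0,0,0,0,0],[0,0,0,0,0,0]]
  ]
}}

```text
t: 4.35
eef_pos: [0.6377, -0.0472, 0.0694]
tcp_rot: [[-0.571, 0.821, 0.002], [0.821, 0.571, -0.001], [-0.002, 0.001, -1.0]]
contact_force: [-0.2, 0.1, 0.2]
finger_gap: 0.473
```

```bash
cat > rel.py <<'E'
import st,numpy as np
from plant import arm
def rel(disc,ang):
    s=arm.state();v=np.array(disc)-s["eef_pos"][:2];R=s["tcp_rot"]
    a=np.radians(ang);p=np.array([np.cos(a),np.sin(a)]);n=np.array([-p[1],p[0]])
    print("along",(v@p*1e3).round(1),"lateral(left)",(v@n*1e3).round(1),"intool xy",(R[:2,:2].T@v*1e3).round(1))
    t=R[:2,2];w=np.array([-t[1],t[0],0]);print("tilt fix tool",(R.T@w).round(4))
E
python3 -c "
import rel;rel.rel((.5794,.0363),124.9)"
```

```text
4.35 [ 0.6377 -0.0472  0.0694] yaw x 124.81 tilt [ 0.0018 -0.001 ] F [-0.19  0.15  0.16] M [ 0.    0.01 -0.05] 0.4732006419825952
along 101.9 lateral(left) -0.0 intool xy [ 1.019e+02 -1.000e-01]
tilt fix tool [ 0.0009  0.0018 -0.    ]
```

Emit:
{"op": "step_arm", "data": {
  "steps": [
    [[6,0,1,0,0,0],[6,0,1,0,0,0],[6,0,0,0,0,0],[4,0,0,0,0,0],[3,0,0,0,0,0]]
  ]
}}

```text
t: 4.97
eef_pos: [0.6224, -0.0248, 0.0672]
tcp_rot: [[-0.571, 0.821, 0.002], [0.821, 0.571, -0.0], [-0.001, 0.001, -1.0]]
contact_force: [0.8, 0.4, 0.0]
finger_gap: 0.476
```

```bash
python3 -c "
import rel;rel.rel((.5794,.0363),124.9)"
```

```text
4.975 [ 0.6224 -0.0248  0.0672] yaw x 124.85 tilt [ 0.0017 -0.0005] F [0.79 0.45 0.04] M [-0.02 -0.05  0.01] 0.4763131144387404
along 74.7 lateral(left) 0.3 intool xy [74.7 -0.4]
tilt fix tool [ 0.0011  0.0014 -0.    ]
```

Emit:
{"op": "step_arm", "data": {
  "steps": [
    [[3,0,0,0,0,0],[3,0,0,0,0,0],[3,0,0,0,0,0],[3,0,0,0,0,0],[3,0,0,0,0,0]]
  ]
}}

```text
t: 5.6
eef_pos: [0.6142, -0.0133, 0.0675]
tcp_rot: [[-0.571, 0.821, 0.004], [0.821, 0.571, -0.003], [-0.005, 0.002, -1.0]]
contact_force: [1.2, -1.7, -1.2]
finger_gap: 0.474
```

```bash
python3 -c "
import rel;rel.rel((.5794,.0363),124.9)"
```

```text
5.6 [ 0.6142 -0.0133  0.0675] yaw x 124.8 tilt [ 0.0042 -0.0028] F [ 1.18 -1.74 -1.18] M [-0.42 -0.23  0.01] 0.47357061596615924
along 60.6 lateral(left) 0.2 intool xy [60.6 -0.3]
tilt fix tool [0.0019 0.0047 0.    ]
```

Emit:
{"op": "step_arm", "data": {
  "steps": [
    [[3,0,0,0,0,0],[3,0,0,0,0,0],[3,0,0,0,0,0],[3,0,0,0,0,0]]
  ]
}}

```text
t: 6.1
eef_pos: [0.6074, -0.004, 0.0675]
tcp_rot: [[-0.57, 0.822, 0.005], [0.822, 0.57, -0.004], [-0.006, 0.002, -1.0]]
contact_force: [0.7, -2.3, -1.3]
finger_gap: 0.473
```

```bash
python3 -c "
import rel;rel.rel((.5794,.0363),124.9)"
```

```text
6.1 [ 0.6074 -0.004   0.0675] yaw x 124.73 tilt [ 0.0055 -0.0041] F [ 0.66 -2.26 -1.32] M [-0.41 -0.25  0.  ] 0.47311864619930555
along 49.1 lateral(left) -0.1 intool xy [49.1 -0.1]
tilt fix tool [ 0.0022  0.0065 -0.    ]
```

Emit:
{"op": "step_arm", "data": {
  "steps": [
    [[3,0,0,0,0,0],[3,0,0,0,0,0],[3,0,0,0,0,0],[0,0,0,0,0,0]]
  ]
}}

```text
t: 6.6
eef_pos: [0.6019, 0.0043, 0.0675]
tcp_rot: [[-0.57, 0.822, 0.006], [0.822, 0.57, -0.004], [-0.006, 0.002, -1.0]]
contact_force: [1.2, -1.8, -0.5]
finger_gap: 0.475
```

```bash
python3 - <<'E'
import rel;rel.rel((.5794,.0363),124.9)
from plant import camera
import pickle
F=[]
for i in range(3):
    c=camera("wrist");F.append(rel.arm.state()["contact_force"])
print(rel.np.mean(F,0)); 
rel.rel((.5794,.0363),124.9)
E
```

```text
6.6 [0.6019 0.0043 0.0675] yaw x 124.76 tilt [ 0.0057 -0.0039] F [ 1.18 -1.77 -0.48] M [-0.37 -0.32 -0.  ] 0.47492164841452067
along 39.1 lateral(left) 0.1 intool xy [39.1 -0.2]
tilt fix tool [0.0024 0.0065 0.    ]
[ 0.82018884 -1.86498304 -0.87333066]
along 39.5 lateral(left) -0.0 intool xy [39.5 -0.1]
tilt fix tool [ 0.0023  0.0066 -0.    ]
```

Emit:
{"op": "step_arm", "data": {
  "steps": [
    [[2,0,0,0,0,0],[0,0,0,0,0,0],[-2,0,0,0,0,0],[-2,0,0,0,0,0],[-2,0,0,0,0,0],[-2,0,0,0,0,0],[-4,0,0,0,0,0],[-8,0,0,0,0,0],[-15,0,0,0,0,0],[-25,0,0,0,0,0],[-25,0,0,0,0,0],[0,0,0,0,0,0]]
  ]
}}

```text
t: 8.25
eef_pos: [0.6516, -0.0682, 0.0677]
tcp_rot: [[-0.569, 0.822, 0.004], [0.822, 0.569, -0.003], [-0.005, 0.002, -1.0]]
contact_force: [-0.5, -0.4, 0.1]
finger_gap: 0.475
```

```bash
python3 - <<'E'
import rel;rel.rel((.5794,.0363),124.9)
from plant import camera
from h import *
for n in("side","top","wrist"):
    c=camera(n);pickle.dump(c,open(f"{n}3.pkl","wb"))
    im=c["img"][:,:,::-1]
    if n=="side": im=cv2.resize(im[150:300,230:430],None,fx=4,fy=4,interpolation=cv2.INTER_CUBIC)
    if n=="top": im=cv2.resize(im[200:320,240:380],None,fx=5,fy=5,interpolation=cv2.INTER_CUBIC)
    cv2.imwrite(f"pics/{n}3.png",im)
E
```

```text
8.25 [ 0.6516 -0.0682  0.0677] yaw x 124.7 tilt [ 0.0039 -0.0028] F [-0.51 -0.43  0.12] M [-0.06  0.08  0.07] 0.4748796276475566
along 127.0 lateral(left) -0.5 intool xy [1.27e+02 1.00e-01]
tilt fix tool [ 0.0016  0.0045 -0.    ]
```

View pics/side3.png

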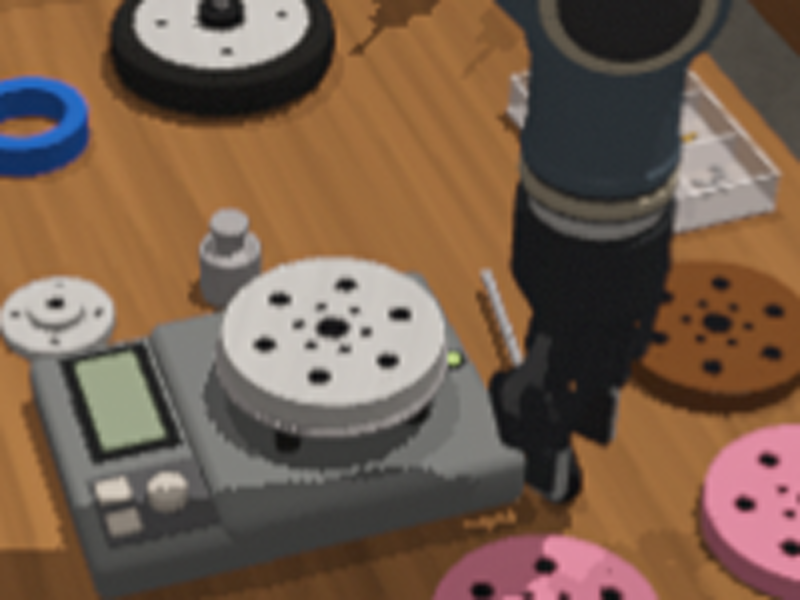

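View pics/top3.png

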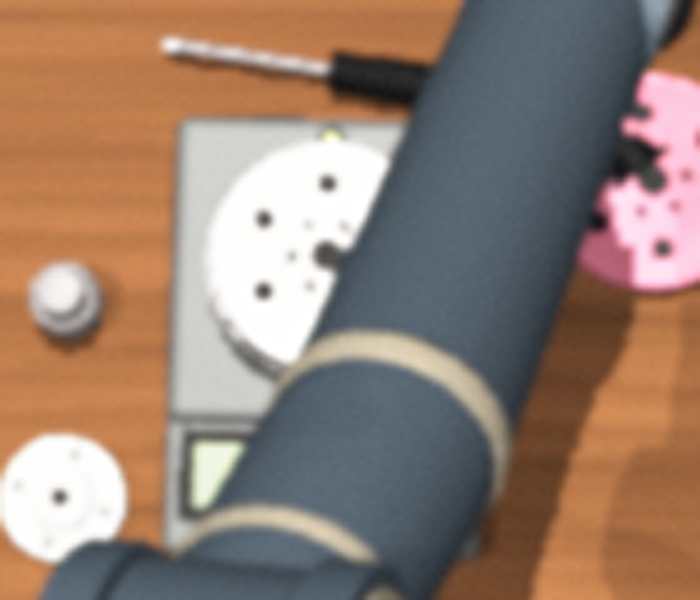

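View pics/wrist3.png

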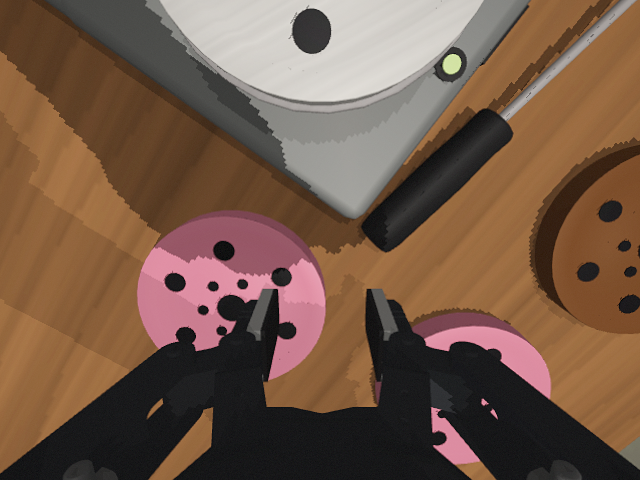

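```bash
python3 - <<'E'
from h import *
s=pickle.load(open("side3.pkl","rb"));t=pickle.load(open("top3.pkl","rb"));w=pickle.load(open("wrist3.pkl","rb"))
uvs=lambda X,Y:((X+.5)/4-.5+230,(Y+.5)/4-.5+150);uvt=lambda X,Y:((X+.5)/5-.5+240,(Y+.5)/5-.5+200)
d=onz(s,[uvs(332,327)],.084)[0];print("side hole",d.round(4))
P=radial(s,d,.06,.084,np.radians(np.arange(0,360,5)),win=.006);x,e=robust(P,.06);print("side rim",x.round(4),np.median(e),robust(P)[0].round(4))
d=onz(t,[uvt(326,256)],.084)[0];print("top hole",d.round(4))
P=radial(t,d,.06,.084,np.radians(np.arange(-5,215,5)),win=.006);x,e=robust(P,.06);print("top rim",x.round(4),(e*1e3).round(1))
print("wrist hole",onz(w,[(311.5,31)],.084).round(4))
x0=onz(w,[(311.5,31)],.084)[0]
P=radial(w,x0,.06,.084,np.radians(np.arange(270,335,4)),win=.004);print("wrist rim",robust(P,.06)[0].round(4))
# pan lower arc seen in wrist
P=radial(w,x0,.064,.066,np.radians(np.arange(275,330,4)),win=.005);print("wrist pan",robust(P,.064)[0].round(4))
P=radial(s,(.565,.055),.064,.066,np.radians(np.arange(230,330,4)),win=.006);print("side pan front arc",robust(P,.064)[0].round(4),P[:,2].round(1))
E
```

```text
side hole [0.5652 0.0548 0.084 ]
side rim [0.5654 0.0539] 0.0004176457172215785 [0.5654 0.0539 0.0604]
top hole [0.5648 0.0577 0.084 ]
top rim [0.5661 0.0608] [2.9 3.2 1.2 1.5 0.1 0.5 0.5 0.  0.5 0.3 1.1 0.6 0.6 1.  0.7 0.4 0.5 0.3
 0.2 0.8 0.9 0.2 0.9 2.2 1.7 1.6 0.8 2.7 0.  0.3 0.3 0.6 0.6 1.2 1.8 2.4
 1.  1.6 2.2 2.3 1.1 0.3 3.2 6.4]
wrist hole [[0.5856 0.022  0.084 ]]
wrist rim [0.5855 0.0217]
wrist pan [0.5871 0.0211]
side pan front arc [0.5629 0.053 ] [4.5 4.3 3.3 4.  3.9 4.1 4.1 4.1 4.3 4.  4.8 4.  4.4 5.2 5.3 6.2 6.9 7.2
 5.  3.1 2.  2.  2.  2.9 3. ]
```

The disc centre is now within about 1 mm of the pan centre in both side and top views. I'll rise, turn and shut the fingers for the key, then check from unobstructed views.

Emit:
{"op": "step_arm", "data": {
  "steps": [
    [[0,0,-25,0,0,0],[0,0,-25,0,0,0],[0,0,-25,0,0,0],[0,0,-10,0,0,-0.158],[0,0,-10,0,0,-0.158],[0,0,-10,0,0,-0.158],[0,0,-5,0,0,-0.158],[0,0,0,0,0,-0.158],[0,0,0,0,0,-0.158],[0,0,0,0,0,0],[0,0,0,0,0,0]]
  ],
  "jaw": 1
}}

```text
t: 9.78
eef_pos: [0.644, -0.0484, 0.1794]
tcp_rot: [[-0.999, -0.034, -0.007], [-0.034, 0.999, 0.008], [0.006, 0.009, -1.0]]
contact_force: [-0.3, 0.4, 0.2]
finger_gap: 0.002
```

```bash
python3 - <<'E'
import rel;rel.rel((.4583,.0104),180)
E
```

```text
9.775 [ 0.644  -0.0484  0.1794] yaw x -178.07 tilt [-0.0067  0.0085] F [-0.31  0.4   0.17] M [-0.02 -0.01 -0.02] 0.0017480186943148388
along 185.7 lateral(left) -58.8 intool xy [183.6  65. ]
tilt fix tool [ 0.0087 -0.0064 -0.    ]
```

Emit:
{"op": "step_arm", "data": {
  "steps": [
    [[36,13,0,0.009,-0.006,0.05],[37,13,0,0,0,0],[37,13,0,0,0,0],[37,13,0,0,0,0],[20,8,0,0,0,0],[0,0,0,0,0,0],[0,0,0,0,0,0]]
  ]
}}

```text
t: 10.65
eef_pos: [0.4727, 0.0164, 0.179]
tcp_rot: [[-1.0, 0.027, -0.0], [0.027, 1.0, -0.001], [0.0, -0.001, -1.0]]
contact_force: [-0.6, -0.0, 0.3]
finger_gap: 0.002
```

```bash
python3 - <<'E'
import rel;rel.rel((.4583,.0104),180)
from plant import camera
from h import *
for n in("side","top","wrist"):
    c=camera(n);pickle.dump(c,open(f"{n}4.pkl","wb"))
    im=c["img"][:,:,::-1]
    if n=="side": im=cv2.resize(im[150:300,230:430],None,fx=4,fy=4,interpolation=cv2.INTER_CUBIC)
    if n=="top": im=cv2.resize(im[200:320,240:380],None,fx=5,fy=5,interpolation=cv2.INTER_CUBIC)
    cv2.imwrite(f"pics/{n}4.png",im)
rel.rel((.4583,.0104),180)
E
```

```text
10.65 [0.4727 0.0164 0.179 ] yaw x 178.44 tilt [-0.0001 -0.0007] F [-0.6  -0.03  0.33] M [-0.03 -0.02  0.03] 0.0023683596661474354
along 14.4 lateral(left) 6.0 intool xy [14.2 -6.4]
tilt fix tool [-0.0007 -0.0001 -0.    ]
along 14.4 lateral(left) 5.7 intool xy [14.2 -6.1]
tilt fix tool [-0.001  -0.0008  0.    ]
```

View pics/side4.png

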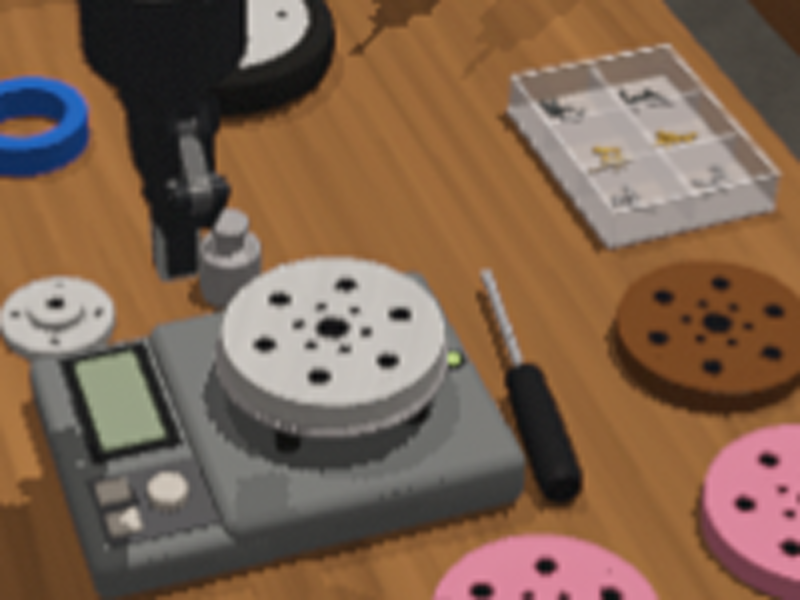

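View pics/top4.png

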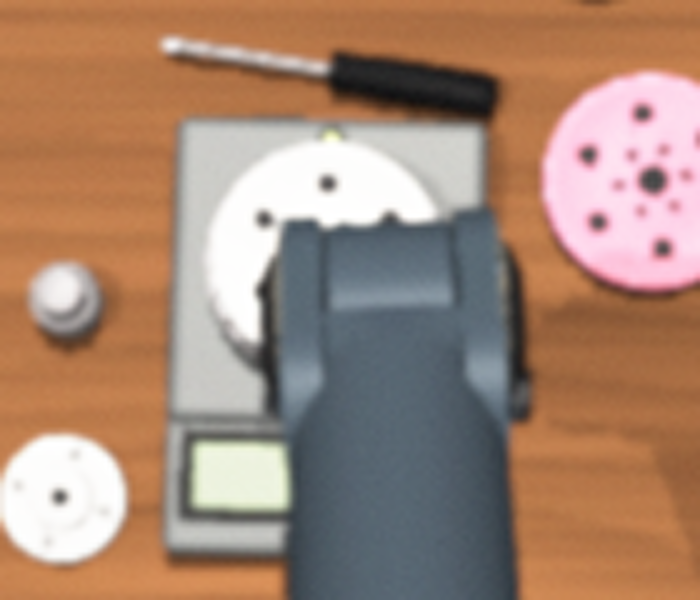

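View pics/wrist4.png

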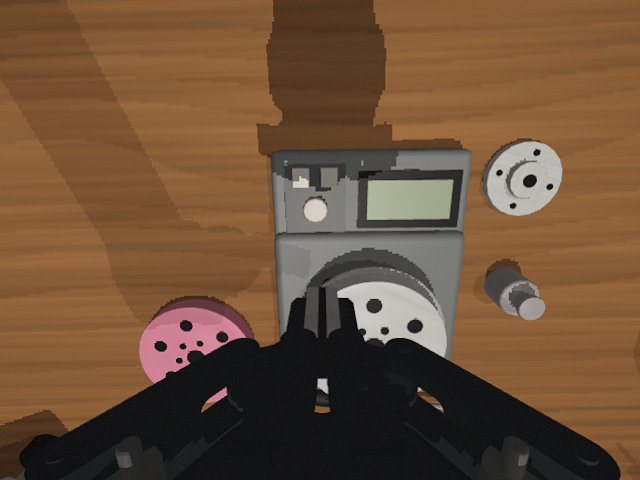

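```bash
python3 - <<'E'
from h import *
s=pickle.load(open("side4.pkl","rb"));w=pickle.load(open("wrist4.pkl","rb"))
P=radial(s,(.5653,.0545),.06,.084,np.radians(np.arange(0,360,5)),win=.006);x,e=robust(P,.06);print("side rim",x.round(4),np.median(e))
k=onz(w,[(315.5,209)],.0415)[0];print("wrist key",k.round(4))
P=radial(w,k,.0105,.0415,np.radians(np.arange(0,360,10)),win=.004);print(robust(P,.0105)[0].round(4),robust(P)[0].round(4))
P=radial(s,(.4578,.0083),.0105,.0415,np.radians(np.arange(0,360,10)),win=.005);print("side key",robust(P,.0105)[0].round(4))
# disc visible rim in wrist (right & upper)
for rg in((60,150),):
    P=radial(w,(.565,.0567),.06,.084,np.radians(np.arange(*rg,4)),win=.008);print("wrist disc",robust(P,.06)[0].round(4),(robust(P,.06)[1]*1e3).round(1))
for u,v in((305,300),(322,300),(340,300),(315,292),(330,292)):
    z=w["depth"][v,u];o,d=rays(w,[(u,v)]);print((u,v),(o+d[0]*z).round(4))
im=w["img"][140:400,230:490,::-1];cv2.imwrite("pics/w4c.png",cv2.resize(im,None,fx=2.3,fy=2.3,interpolation=cv2.INTER_CUBIC))
E
```

```text
side rim [0.5654 0.0539] 0.0003319211301558572
wrist key [0.4572 0.011  0.0415]
[0.4583 0.0105] [0.4582 0.0106 0.0097]
side key [0.4578 0.0084]
wrist disc [0.5654 0.0553] [1.7 4.5 0.7 5.  2.2 0.2 0.  0.  0.3 0.1 0.1 0.1 0.1 0.7 1.3 2.7 0.6 0.3
 0.4 0.1 0.2 0.2 0.3]
(305, 300) [0.4661 0.0088 0.1868]
(322, 300) [0.4617 0.0164 0.1953]
(340, 300) [0.4665 0.0243 0.1868]
(315, 292) [0.4623 0.0133 0.1868]
(330, 292) [0.4621 0.0199 0.1874]
```

View pics/w4c.png

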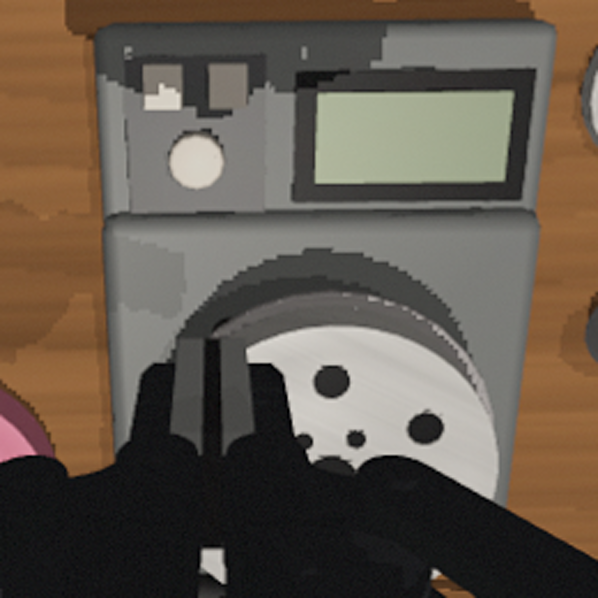

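Emit:
{"op": "step_arm", "data": {
  "steps": [
    [[14,-6,20,0,0,0],[0,0,25,0,0,0],[0,0,25,0,0,0],[0,0,20,0,0,0],[0,0,8,0,0,0],[0,0,0,0,0,0],[0,0,0,0,0,0]]
  ]
}}

```text
t: 11.68
eef_pos: [0.4641, 0.008, 0.0787]
tcp_rot: [[-0.999, 0.033, 0.004], [0.033, 0.999, -0.002], [-0.004, -0.002, -1.0]]
contact_force: [0.5, -0.2, 0.3]
finger_gap: -0.001
```

```bash
python3 -c "
import rel;rel.rel((.4583,.0105),180)"
```

```text
11.675 [0.4641 0.008  0.0787] yaw x 178.08 tilt [ 0.0044 -0.0023] F [ 0.54 -0.22  0.29] M [ 0.02  0.03 -0.03] -0.0008441715841190176
along 5.8 lateral(left) -2.5 intool xy [5.9 2.4]
tilt fix tool [-0.0021  0.0045 -0.    ]
```

Emit:
{"op": "step_arm", "data": {
  "steps": [
    [[6,2,5,-0.002,0.004,0],[0,0,10,0,0,0],[0,0,10,0,0,0],[0,0,3,0,0,0],[0,0,0,0,0,0]]
  ]
}}

```text
t: 12.3
eef_pos: [0.4585, 0.0106, 0.0497]
tcp_rot: [[-0.999, 0.033, 0.002], [0.033, 0.999, 0.001], [-0.002, 0.001, -1.0]]
contact_force: [0.2, 0.3, 0.5]
finger_gap: 0.002
```

```bash
python3 - <<'E'
import rel;rel.rel((.4583,.0105),180)
from plant import camera
from h import *
for n in("side","wrist"):
    c=camera(n);pickle.dump(c,open(f"{n}5.pkl","wb"))
    im=c["img"][:,:,::-1]
    if n=="side": im=cv2.resize(im[150:300,230:430],None,fx=4,fy=4,interpolation=cv2.INTER_CUBIC)
    cv2.imwrite(f"pics/{n}5.png",im)
E
```

```text
12.3 [0.4585 0.0106 0.0497] yaw x 178.1 tilt [0.0023 0.0006] F [0.18 0.33 0.54] M [0.03 0.01 0.  ] 0.0015891013568025169
along 0.2 lateral(left) 0.1 intool xy [ 0.2 -0.1]
tilt fix tool [ 0.0007  0.0023 -0.    ]
```

View pics/side5.png

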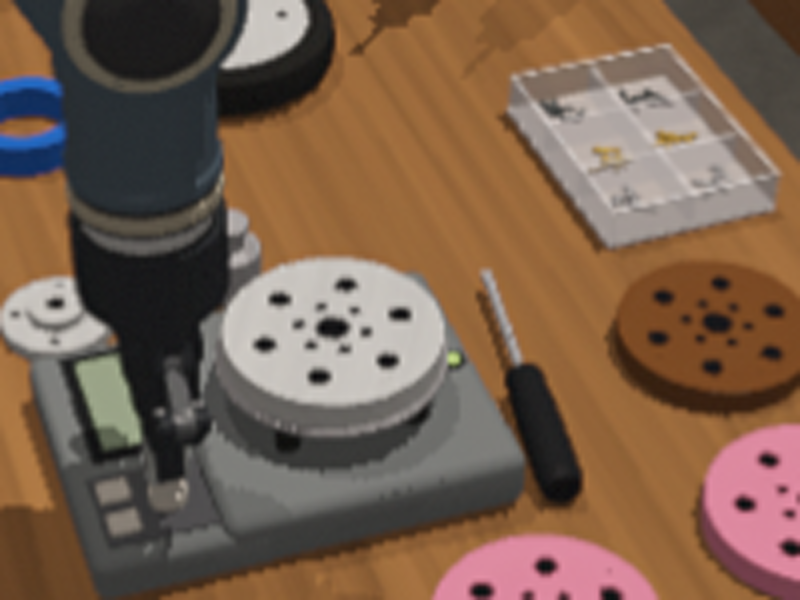

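View pics/wrist5.png

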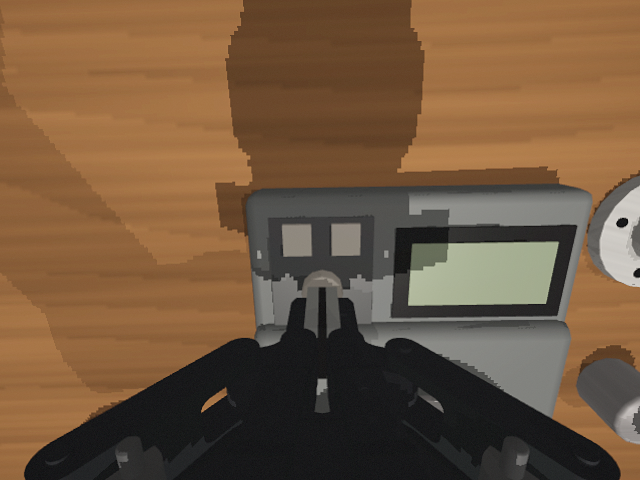

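The fingertips sit right over the round key, at side px (272,273) and wrist px (322,282). Both square keys are clear. I'll press slowly.

Emit:
{"op": "step_arm", "data": {
  "steps": [
    [[0,0,3,0,0,0],[0,0,3,0,0,0],[0,0,2,0,0,0],[0,0,2,0,0,0],[0,0,2,0,0,0]]
  ]
}}

```text
t: 13.02
eef_pos: [0.4593, 0.0106, 0.038]
tcp_rot: [[-0.999, 0.033, 0.004], [0.033, 0.999, 0.001], [-0.004, 0.001, -1.0]]
contact_force: [-1.7, -0.6, 3.5]
finger_gap: 0.0
```

```bash
python3 -c "
import rel;rel.rel((.4583,.0105),180)"
```

```text
13.025 [0.4593 0.0106 0.038 ] yaw x 178.09 tilt [0.0042 0.001 ] F [-1.71 -0.6   3.5 ] M [-0.01  0.27  0.03] 6.0596206719614287e-05
along 1.0 lateral(left) 0.1 intool xy [ 1.  -0.2]
tilt fix tool [0.0012 0.0042 0.    ]
```

Emit:
{"op": "step_arm", "data": {
  "steps": [
    [[0,0,1.5,0,0,0],[0,0,1.5,0,0,0],[0,0,0.5,0,0,0]]
  ]
}}

```text
t: 13.4
eef_pos: [0.4594, 0.0107, 0.0354]
tcp_rot: [[-0.999, 0.033, 0.004], [0.033, 0.999, 0.002], [-0.004, 0.002, -1.0]]
contact_force: [-3.4, -0.3, 13.8]
finger_gap: 0.005
```

```bash
python3 -c "
import rel;rel.rel((.4583,.0105),180)"
```

```text
13.4 [0.4594 0.0107 0.0354] yaw x 178.09 tilt [0.0039 0.0017] F [-3.4  -0.32 13.78] M [-0.06  0.73 -0.05] 0.005055318652090802
along 1.1 lateral(left) 0.2 intool xy [ 1.1 -0.2]
tilt fix tool [ 0.0018  0.0038 -0.    ]
```

The key bottomed out: 6.1 mm of travel and the force jumped to about 14 N, so it is fully down. Hold briefly, then release straight up.

Emit:
{"op": "step_arm", "data": {
  "steps": [
    [[0,0,0,0,0,0],[0,0,-3,0,0,0],[0,0,-4,0,0,0],[0,0,-6,0,0,0],[0,0,-12,0,0,0],[0,0,-25,0,0,0],[0,0,-30,0,0,0],[0,0,-30,0,0,0],[-10,0,-30,0,0,0],[0,0,-20,0,0,0],[0,0,0,0,0,0]]
  ]
}}

```text
t: 14.78
eef_pos: [0.4688, 0.0096, 0.2047]
tcp_rot: [[-0.999, 0.034, 0.007], [0.034, 0.999, 0.002], [-0.007, 0.002, -1.0]]
contact_force: [0.1, 0.1, -0.4]
finger_gap: -0.001
```

Emit:
{"op": "step_arm", "data": {
  "steps": [
    [[0,40,0,0,0,0],[0,50,0,0,0,0],[0,50,0,0,0,0],[0,50,0,0,0,0],[0,50,0,0,0,0],[0,0,0,0,0,0],[0,0,0,0,0,0]]
  ]
}}

```text
t: 15.65
eef_pos: [0.4741, 0.2533, 0.1994]
tcp_rot: [[-0.999, 0.039, -0.0], [0.039, 0.999, -0.003], [-0.0, -0.003, -1.0]]
contact_force: [0.1, -0.1, 0.7]
finger_gap: 0.001
```

```bash
python3 - <<'E'
import st
from plant import camera
from h import *
for n in("side","top"):
    c=camera(n);pickle.dump(c,open(f"{n}6.pkl","wb"))
    im=c["img"][:,:,::-1]; cv2.imwrite(f"pics/{n}6f.png",im)
    if n=="top": im=cv2.resize(im[200:320,240:380],None,fx=5,fy=5,interpolation=cv2.INTER_CUBIC);cv2.imwrite(f"pics/{n}6.png",im)
    for a in((.5653,.0545),):
        a=a if n=="side" else (.565,.0575)
        P=radial(c,a,.06,.084,np.radians(np.arange(0,360,5)),win=.006);x,e=robust(P,.06);print(n,"disc rim",x.round(4),np.median(e))
E
```

```text
15.65 [0.4741 0.2533 0.1994] yaw x 177.79 tilt [-0.0001 -0.0031] F [ 0.11 -0.14  0.66] M [-0.03 -0.07  0.03] 0.0008553411866815813
side disc rim [0.5654 0.0539] 0.00031054942426431836
top disc rim [0.5659 0.0574] 0.0017587949107597256
```

View pics/side6f.png

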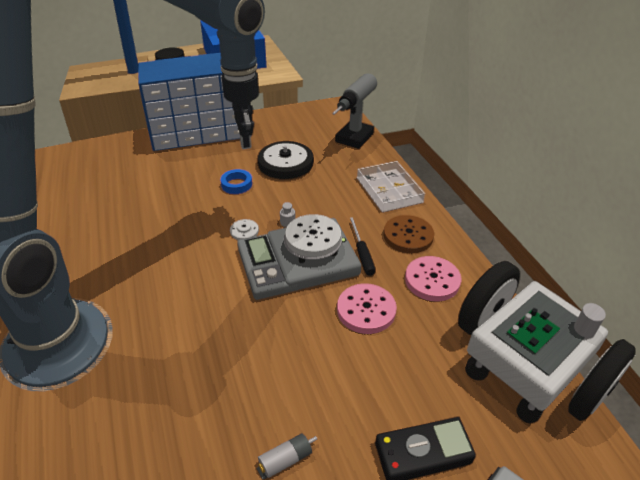

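View pics/top6.png

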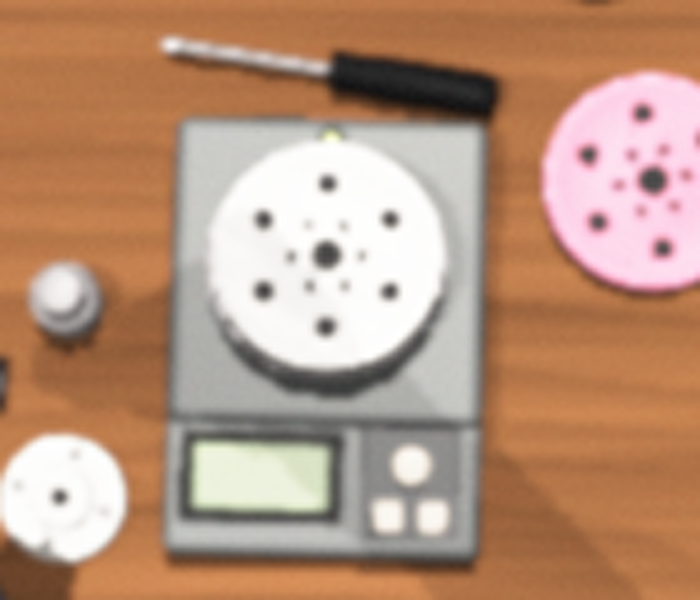

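The disc sits centred (top crop hole at (326,255)) and the bystanders are unchanged. The gripper is well clear, so I'm handing in.

```bash
python3 -c "
from plant import arm
s=arm.state();print(s['t'],s['qd'].round(2) if hasattr(s['qd'],'round') else s['qd']);print(arm.sign_off())"
```

```text
15.75 [ 0.47 -0.57  0.43 -0.2   0.33  0.16 -0.1 ]
the job is handed in; nothing more can be done
None
```

The disc is centred on the pan and released, the round key was pressed fully down afterwards, and the job was handed in at about 15.8 s.

- **Disc:** I slid it about 25 mm by its rim with half-open fingers, at about 2 N sideways. I pushed about 5 mm past the centre to allow for the pan springing back, then backed off slowly.
- **Key:** I pressed it with the shut fingertips, about 1 mm off its centre. It travelled 6.1 mm by TCP height and the force rose to about 14 N at the stop. I then released it straight up.

**Last checks**
- The disc did not move during the key press: the side-view rim fit was the same before and after.
- It sits within about 1 mm of the pan centre in the side and top views, where up to 4 mm causes no overhang.
- The other things on the bench look unmoved, and the gripper was clear of everything.

**Disagreements**
- The top and side cameras differ by 3–4 mm in absolute y, so I relied on disc-to-pan offsets within each view.
- The wrist view, with a partly hidden rim, put the disc about 1.5 mm off centre.
- The final top-view rim fit was noisy (about 1.8 mm median error); the disc's centre hole was the better guide there.
- One wrist measurement after the push was discarded, because an outer hole had been taken for the centre hole.

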